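# Lay out the arbor bushing and hold the grinder hood open

### The job

A wheel of the stone grinder is about to be changed. Take the brass bushing out of the pocket tray and put it ready in the steel parts bowl, then lift the grinder's clear hood to 45 degrees open and keep it there: it drops shut by itself, so finish while still holding it. Do not throw the hood back against its stop, and leave the other bushings and the things lying about the bench where they are.

Things in the scene. Friction and masses are not known exactly. Their poses are not given: they have to be found in the camera images.
- bushing_brass: the brass (yellow metal) arbor bushing, a plain ring, 22 mm outside diameter, 12 mm bore, 20 mm tall, standing upright in a pocket of the tray; origin at the centre of its underside, z along its bore, 12 mm above the bench, so that its upper 12 mm stand proud of the tray. 45 g. The part to fetch; which pocket it stands in varies.
- tray: flat blue plastic pocket tray, fixed, 96 mm (x) by 150 mm (y) by 20 mm high, with 2 by 3 round pockets of 24 mm diameter, 8 mm deep, at x = -24, 24 and y = -48, 0, 48 mm; four of them hold bushings. Origin at the centre of its underside.
- bowl_in (a point): centre of the inner floor of the steel parts bowl: a fixed round open bowl, inside radius about 37 mm at the floor and 53 mm at the rim, rim 24 mm above this point; this point lies 10 mm above the bench.
- grinder: stone grinder, fixed: green drip pan 240 mm (x) by 200 mm (y), two 100 mm wheels on an arbor along y at height 85 mm, motor at its -y side (to y = -240 mm, top at 160 mm), rear bulkhead. Origin at the middle of the pan's underside on the bench; its -x side is the front, turned roughly to the robot; z up.
- hood: the grinder's clear hinged hood with an aluminium edge frame: 180 mm (x, from the hinge forwards) by 170 mm (y), sides 55 mm and front 35 mm deep, about 0.4 kg. Origin on the hinge axis at the middle of its rear top edge; x points back, y along the hinge, z out of its top face. In front it carries a handle, see hood_grip.
- hood_grip (a point): middle of the hood's handle: a smooth black round bar, 12 mm diameter, along the hood's y, 98 mm clear between its two end posts, 40 mm in front of the hood's front panel, level with its top, 220 mm forward of the hinge axis. Shut, it is 155 mm above the bench; nothing below it is higher than 70 mm. Moves with the hood; the bar can turn between the finger pads.
- hood_hinge (a point): middle of the hood's hinge axis, fixed, 155 mm above the bench at the rear of the grinder. The axis runs along the grinder's y.
- hood_angle (a joint): opening angle of the hood in rad: 0 shut (level), grows as the front rises, 0.785 = 45 degrees, stop at 1.4. There is no stay or spring and hardly any friction: at every angle it falls shut by its own weight; about 1.5 to 3 N upwards at the handle lift it.
- bushing_steel_a: steel (grey) bushing, otherwise like the brass one: 22 mm outside diameter, 12 mm bore, 20 mm tall, standing upright in a pocket of the tray; origin at the centre of its underside, z along its bore. Bystander.
- bushing_steel_b: second steel (grey) bushing: 22 mm outside diameter, 12 mm bore, 20 mm tall, standing upright in a pocket of the tray; origin at the centre of its underside, z along its bore. Bystander.
- bushing_black: black plastic bushing: 22 mm outside diameter, 12 mm bore, 20 mm tall, standing upright in a pocket of the tray; origin at the centre of its underside, z along its bore. Bystander.
- screwdriver: loose screwdriver with an orange handle, 200 mm long, lying on the bench; x along the tool. Bystander.
- wrench: loose steel open-end wrench, 180 mm long, lying on the bench; x along the tool. Bystander.
- sled: loose plywood sled on two battens, 75 mm (x) by 340 mm (y), 36 mm high with the five stone discs taped to it; origin at the centre of its underside. Bystander.
- disc_a: loose red-brown stone ring lying flat on the bench, 50 mm diameter, 18 mm hole, 16 mm thick; origin at the centre of its underside. Bystander.
- disc_b: loose red-brown stone ring lying flat on the bench, 50 mm diameter, 18 mm hole, 16 mm thick; origin at the centre of its underside. Bystander.
There are look-alikes about, which are no part of the job. Of the things like the part that bears bowl_in, leave any that is purple or red; of the rest the smaller one is meant.

How it is judged:
By the outcome, as a careful person would: the job done as asked, in the order asked, and still so for the second after the job is handed in, while the arm keeps its last pose, push and grip.
It also fails if it takes over 45 s, if anything falls off the work surface, if the arm or the gripper's body presses on something with over 40 N, if the wrist force passes 120 N, or if a joint passes its speed limit or range.

### The arm

A 6-joint arm with a two-finger parallel gripper is mounted at the origin on the work surface. World frame = base frame: x ahead of the robot, y to its left, z up, the work surface at z = 0. Lengths are in m, angles in degrees, forces in N, time in s.
With the tool pointing down it reaches from about 0.3 to 0.75 m from the base axis. Payload 8.5 kg.
Tool frame: the origin (TCP) lies midway between the tips of the shut fingers; the grasp point (between the pads) lies grasp_offset behind it (grasp_offset is the distance from the TCP to the grasp point, in m); z points along the fingers, y is the line along which they close (so a half turn about z gives the same grasp; the last joint's range is limited). The gripper opens to 85 mm and grips with 20 to 120 N. Pads are 22 mm wide; open, the fingers measure 114 mm over their backs; the gripper's body (76 mm by 85 mm) begins 54 mm behind the grasp point. The pads swing forward as they close: fully open they stand 13 mm farther back than shut.
Start: joints at [64.154, 21.807, 74.336, -0, 83.858, -12.336], TCP at [0.128, 0.535, 0.231] pointing down, gripper open.
Joint ranges: [-178.18, 178.18], [-50.72, 133.34], [12.68, 142.11], [-81.47, 261.47], [9.98, 163.14], [-165.26, 165.26]. Speed limits (degrees/s): [136.94, 136.94, 180, 180, 180, 180].

### API

Orientations are given as a 3x3 rotation matrix whose columns are the frame's x, y, z axes.
In Python, from rig import observe, get_image, camera_params, close_job, grasp_offset gives the robot as it stands.
- The arm moves only by the shell command python3 -m handwheel 'ROWS' [OPENING] [FORCE]. ROWS is JSON, a list of rows, each a list of 2 entries, a list of its own where there are three numbers: the shift along the tool's x, y, z as a fraction of full scale, then the turn, a rotation vector about the tool's x, y, z as a fraction of full scale. In form: [[[dx, dy, dz], [ax, ay, az]], ...]. A call has 1 to 10 rows; each row is the pose to reach, as a shift and turn from the pose commanded when the call began, along the tool's axes at that moment, turning the shorter way round; what a row does not reach only later rows make up. Full scale, the value 1, is 0.5 m for a shift and pi rad for a turn. A row lasts 1/10 s, in which the tool goes at most 50 mm and 8.59 degrees, less where a joint would pass 70% of its speed; a pose out of reach is approached as far as the arm can. A call with a number of a shift or a turn outside -1 to 1 is refused whole. A call with a gripper value outside its range is refused whole. OPENING is the opening, from 0 (shut) to 1 (fully open), set as the call begins (- or left out, the last holds). The fingers move at their own pace and stop on an object; FORCE is the grip in N (left out, the last holds). Time passes only in rows, so rows that repeat a pose let the fingers close. It gives the time, the measured TCP pose, the force, the opening and the grip force at its end, in the units of the state.
- observe(): the state, without advancing time (a new reading comes with each control period).
- get_image(name): name is "side" or "top" or "wrist"; returns (picture, depth): 400x640x3 uint8, red, green, blue; 400x640 float32, m along the optical axis (not along the pixel's ray), 0 where there is no reading.
- camera_params(name): a dict with "K" (3x3 intrinsics, pixels), "R" (3x3) and "t" (3): a world point X has camera coordinates R X + t. Camera axes: x right, y down, z forward; pixel columns grow to the right and rows downward; lengths in m; the calibration is good to about 2 mm. A picture is of the moment at which its call begins: read the wrist's pose just before it. camera_params takes no time and is no camera call; for the wrist camera it gives the pose at the moment of the call.
- close_job(): hands the job in; it is judged then, once.
The state is a dict: "time_s": time; "q": joint angles; "qvel": joint speeds; "joint_efforts": joint torques, N m; "position": TCP position; "tool_rot": TCP orientation; "ft_force": force on the tool from outside, world axes, zero at the start; "wrist_torque": the same for the moment, N m; "grip_width": finger opening in m; "gripper_force": force on a finger pad.
Only numpy, scipy, OpenCV 4.12 (cv2) and the standard library are available. Lean on these libraries where they do the work, as an engineer would, in place of code of your own. Each camera call takes 0.05 s, during which the arm holds its last target. There are 200 camera calls.

## Working session

There is one attempt and no reset: what is moved stays moved. The work goes in short steps, Python scripts to look and compute and a shell command to move; the robot and the scene stay as the last step left them, time stands still between calls to the robot, and variables do not carry over. Pictures are saved under pics/ and viewed, at most 10 in all, crops included, and the job is handed in when it is done.

```bash
ls; mkdir -p pics
python3 - <<'E'
from rig import *
import cv2,numpy as np
s=observe();print(s, grasp_offset)
for n in("top","side"):
    im,d=get_image(n);cv2.imwrite(f"pics/{n}0.png",im[...,::-1]);np.savez(f"pics/{n}0.npz",im=im,d=d,**camera_params(n))
    c=camera_params(n);print(n,c["K"].tolist(),c["R"].round(4).tolist(),c["t"].round(4).tolist())
E
```

```text
pics
{'time_s': 0.0, 'q': array([ 6.41554012e+01,  2.18405267e+01,  7.43854583e+01, -9.23124239e-04,
        8.38589108e+01, -1.23343385e+01]), 'qvel': array([ 0.06401696, -0.09268575, -0.01250732,  0.04689265, -0.01426685,
       -0.0555092 ]), 'joint_efforts': array([ 1.79918403e-03, -4.48479187e+01, -2.31282663e+01, -7.29929388e-05,
        4.77206020e-03,  2.06611577e-05]), 'position': array([0.12834857, 0.53450333, 0.23071198]), 'tool_rot': array([[-9.72328411e-01,  2.33617342e-01, -6.31508101e-04],
       [ 2.33618002e-01,  9.72327533e-01, -1.34049322e-03],
       [ 3.00870251e-04, -1.45093130e-03, -9.99998902e-01]]), 'ft_force': array([ 0.47756136, -0.47742891, -0.49919752]), 'wrist_torque': array([-0.00738069, -0.01193591, -0.0074246 ]), 'gripper_force': 0.0, 'grip_width': 0.08506458079985453} 0.0187
top [[413.2406047988642, 0.0, 320.2271701001707], [0.0, 413.2406047988642, 202.534589983697], [0.0, 0.0, 1.0]] [[-0.0176, -0.9998, 0.0028], [-0.9992, 0.0175, -0.0357], [0.0357, -0.0034, -0.9994]] [0.0515, 0.5195, 1.4682]
side [[455.17117592393004, 0.0, 316.9414886347046], [0.0, 455.17117592393004, 199.2647721959083], [0.0, 0.0, 1.0]] [[-0.9513, -0.3083, 0.0042], [-0.2336, 0.7114, -0.6628], [0.2014, -0.6315, -0.7487]] [0.5147, 0.1653, 1.3517]
```

View pics/top0.png

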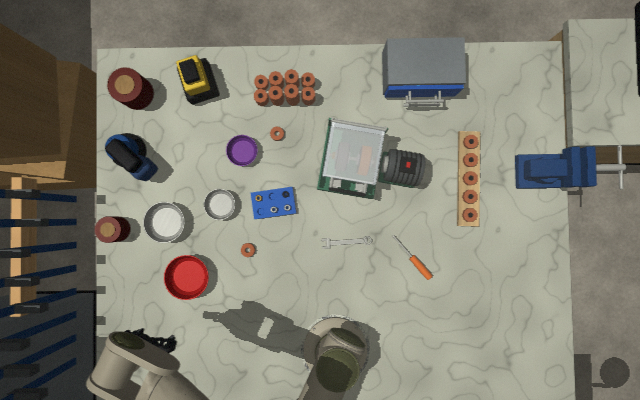

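View pics/side0.png

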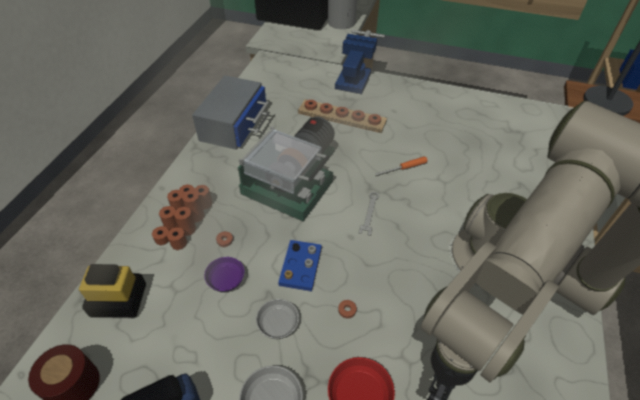

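The top view shows four bowls: purple at (242,151), red at (187,277), a large steel one at (165,222) and a smaller steel one at (220,204). Purple and red are excluded, so the smaller steel bowl at (220,204) is the one meant. The tray is at (274,203) and the grinder at (352,157), with its front facing down the image. The side view shows the same things: tray (300,265), small bowl (279,319), large bowl (273,390), hood (283,160). Next I'll check an enlarged crop.

Run:
```python
import cv2,numpy as np
t=cv2.imread("pics/top0.png");s=cv2.imread("pics/side0.png")
a=cv2.resize(t[110:230,190:400],None,fx=3.8,fy=3.8,interpolation=cv2.INTER_CUBIC)[:, :798]
b=cv2.resize(s[120:300,230:350],None,fx=3,fy=3,interpolation=cv2.INTER_CUBIC)
cv2.imwrite("pics/c1.png",a);
cv2.imwrite("pics/c2.png",cv2.resize(s[115:345,230:380],None,fx=2.6,fy=2.6,interpolation=cv2.INTER_CUBIC))
```

```text
(no output)
```

View pics/c1.png

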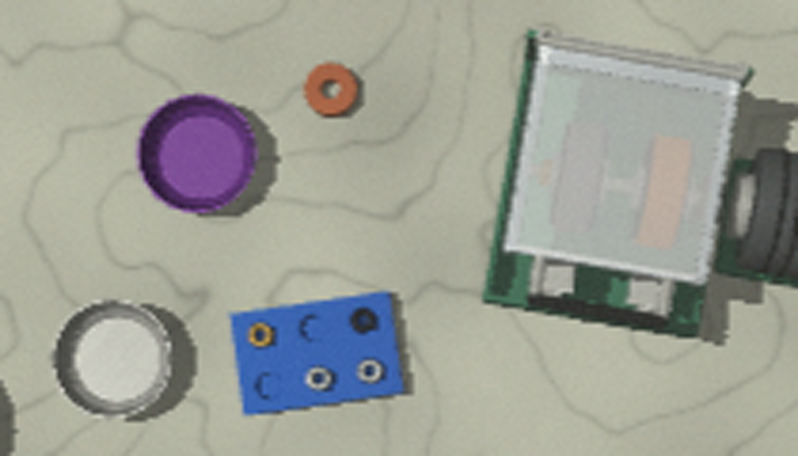

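View pics/c2.png

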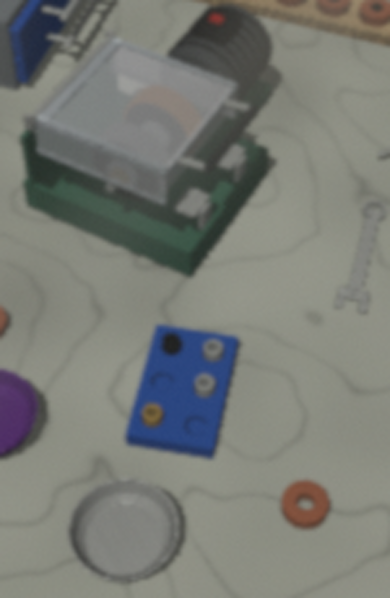

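The crops confirm the following.
- **Bushings:** brass is at top px (258.4,198.2) and side px (288.5,274.2). Black and the two steel ones are in the other pockets.
- **Bowl:** the smaller steel bowl is at top px (220,204).
- **Hood:** its four top corners are visible in both views, with the front towards the robot.

Now I'll measure these.

```bash
cat > h.py <<'E'
import numpy as np,cv2
def load(n):
    z=np.load(f"pics/{n}.npz");return {k:z[k] for k in z.files}
def ray(c,p):
    d=c["R"].T@np.linalg.inv(c["K"])@[p[0],p[1],1.];return -c["R"].T@c["t"],d/np.linalg.norm(d)
def plane(c,p,z):
    o,d=ray(c,p);return o+d*(z-o[2])/d[2]
def tri(c1,p1,c2,p2):
    o1,d1=ray(c1,p1);o2,d2=ray(c2,p2)
    s=np.linalg.lstsq(np.c_[d1,-d2],o2-o1,rcond=None)[0]
    a,b=o1+s[0]*d1,o2+s[1]*d2
    return (a+b)/2,np.linalg.norm(a-b)
def blob(m,near,amin=4):
    n,l,st,ce=cv2.connectedComponentsWithStats(m.astype(np.uint8))
    k=[i for i in range(1,n) if st[i,4]>=amin]
    i=min(k,key=lambda i:np.hypot(*(ce[i]-near)));return ce[i],st[i],l==i
E
python3 - <<'E'
from h import *
np.set_printoptions(precision=4,suppress=True)
T,S=load("top0"),load("side0")
hs={n:cv2.cvtColor(c["im"],cv2.COLOR_RGB2HSV) for n,c in(("t",T),("s",S))}
def m(h,a,b):return cv2.inRange(h,a,b)>0
bt=blob(m(hs["t"],(12,90,60),(30,255,255)),(258,198));bs=blob(m(hs["s"],(12,90,60),(30,255,255)),(288,274))
print("brass",bt[0],bt[1][4],bs[0],bs[1][4],tri(T,bt[0],S,bs[0]),plane(T,bt[0],.032),plane(S,bs[0],.032),T["d"][198,258])
for n,c,ne in(("t",T,(274,203)),("s",S,(300,265))):
    b=blob(m(hs[n],(100,120,60),(125,255,255)),ne,200)
    ct=max(cv2.findContours(b[2].astype(np.uint8),0,1)[0],key=cv2.contourArea)
    q=np.array([plane(c,p,.02)[:2] for p in ct[:,0].astype(float)],np.float32)
    print(n,"tray",cv2.minAreaRect(q))
# bowl: depth-based rim
def P(c,u,v):
    z=c["d"][v,u];return (np.c_[(np.c_[u,v,np.ones(len(u))]@np.linalg.inv(c["K"]).T)*z[:,None]]-c["t"])@c["R"]
for n,c in(("t",T),("s",S)):
    v,u=np.mgrid[0:400,0:640];p=P(c,u.ravel(),v.ravel())
    ctr=plane(c,(220,204) if n=="t" else (279,319),.02)
    r=np.hypot(*(p[:,:2]-ctr[:2]).T);k=(r<.07)&(p[:,2]>.026)&(p[:,2]<.06)
    x=p[k];A=np.c_[2*x[:,:2],np.ones(len(x))];sol=np.linalg.lstsq(A,(x[:,:2]**2).sum(1),rcond=None)[0]
    print(n,"bowl rim",k.sum(),sol[:2],np.sqrt(sol[2]+sol[:2]@sol[:2]),x[:,2].max(),"floor z",np.median(p[r<.025,2]))
ct=np.array([[535,45],[745,75],[705,285],[508,248]])/3.8+[190,110]
cs=np.array([[38,125],[118,40],[237,95],[168,170]])/2.6+[230,115]
for a,b in zip(ct,cs):print("hood",tri(T,a,S,b),plane(T,a,.155))
E
```

```text
brass [258.3333 197.6667] 21 [288.2647 274.    ] 34 (array([0.541 , 0.2614, 0.0226]), np.float64(0.00014103618784546472)) [0.5405 0.26   0.032 ] [0.5386 0.2668 0.032 ] 1.4825463
t tray ((0.5228668451309204, 0.21010687947273254), (0.09479525685310364, 0.14852996170520782), 7.392681121826172)
s tray ((0.5214484930038452, 0.21765726804733276), (0.09373269230127335, 0.15513460338115692), 7.376686096191406)
t bowl rim 141 [0.521  0.3975] 0.05281926402570399 0.043320002628679036 floor z 0.009151137030868242
s bowl rim 250 [0.5214 0.4013] 0.0531486503634933 0.03710257787709737 floor z 0.008927788789893051
hood (array([0.7762, 0.0031, 0.1471]), np.float64(0.004419977820753765)) [0.7765 0.004  0.155 ]
hood (array([ 0.7477, -0.1781,  0.1401]), np.float64(0.006431027944106843)) [ 0.7477 -0.1748  0.155 ]
hood (array([ 0.5717, -0.14  ,  0.1284]), np.float64(0.002107057995571443)) [ 0.5686 -0.1366  0.155 ]
hood (array([0.6022, 0.0298, 0.1532]), np.float64(0.0021330481945848597)) [0.6031 0.0301 0.155 ]
```

Both views agree on x, but y differs by 4–7 mm, so I'll refine with the wrist camera. The brass bushing is in tray pocket (+24,+48), tray yaw is 7.4°, and every height fits. I'm moving above the tray to look from close by.

```bash
cat >> h.py <<'E'
def plan(pos,yaw=None,o=None):
    """fractions for TCP to pos, tool down with tool y at world yaw (deg)"""
    from rig import observe
    from scipy.spatial.transform import Rotation as Ro
    o=o or observe();R=o["tool_rot"]
    d=R.T@(np.array(pos)-o["position"])/.5
    a=np.zeros(3)
    if yaw is not None:
        y=np.radians(yaw);Y=np.array([np.cos(y),np.sin(y),0]);Z=np.array([0,0,-1.])
        a=Ro.from_matrix(R.T@np.c_[np.cross(Y,Z),Y,Z]).as_rotvec()/np.pi
    print("plan",d.round(4).tolist(),a.round(4).tolist())
E
python3 - <<'E'
from h import *;from rig import *
c=camera_params("wrist");o=observe();C=-c["R"].T@c["t"]
print(c["K"].round(1).tolist(),"cam in tool",(o["tool_rot"].T@(C-o["position"])).round(4),"cam axes in tool",(o["tool_rot"].T@c["R"].T).round(3).tolist())
plan((.49,.30,.26),7.4)
E
```

```text
[[340.1, 0.0, 319.7], [0.0, 340.1, 202.9], [0.0, 0.0, 1.0]] cam in tool [ 0.0698 -0.0003 -0.1426] cam axes in tool [[0.0, -0.963, -0.268], [1.0, 0.0, 0.0], [-0.0, -0.268, 0.963]]
plan [-0.8128, -0.2872, -0.0583] [-0.0004, 0.0002, 0.3838]
```

```bash
python3 - <<'E'
from h import *
plan((.53,.33,.26),7.4)
E
python3 -m handwheel '[[[-0.1,-0.03,-0.058],[0,0,0.04]],[[-0.2,-0.06,-0.058],[0,0,0.08]],[[-0.3,-0.09,-0.058],[0,0,0.12]],[[-0.4,-0.12,-0.058],[0,0,0.16]],[[-0.5,-0.16,-0.058],[0,0,0.2]],[[-0.6,-0.19,-0.058],[0,0,0.24]],[[-0.7,-0.21,-0.058],[0,0,0.28]],[[-0.8,-0.21,-0.058],[0,0,0.32]],[[-0.88,-0.21,-0.058],[0,0,0.36]],[[-0.88,-0.21,-0.058],[0,0,0.384]]]' 0.47 40
python3 - <<'E'
from h import *
plan((.53,.33,.26),7.4)
E
```

```text
plan [-0.8765, -0.2102, -0.0584] [-0.0004, 0.0002, 0.3838]
time_s: 1.1
position: [0.5357, 0.3274, 0.2586]
tool_rot: [[-0.12, 0.993, -0.001], [0.993, 0.12, -0.001], [-0.001, -0.001, -1.0]]
ft_force: [-0.5, -0.6, -0.2]
grip_width: 0.0399
gripper_force: 0.0
plan [0.0065, -0.0108, -0.0028] [-0.0004, 0.0003, -0.0029]
```

```bash
cat > snap.py <<'E'
import sys,numpy as np,cv2
from rig import *
c=camera_params("wrist");im,d=get_image("wrist");n=sys.argv[1]
np.savez(f"pics/{n}.npz",im=im,d=d,**c);cv2.imwrite(f"pics/{n}.png",im[...,::-1])
E
python3 -m handwheel '[[[0,0,0],[0,0,0]],[[0,0,0],[0,0,0]]]' | head -2
python3 snap.py w1
python3 -m handwheel '[[[-0.1,0,0],[0,0,0]],[[-0.2,0,0],[0,0,0]],[[-0.2,0,0],[0,0,0]],[[-0.2,0,0],[0,0,0]],[[-0.2,0,0],[0,0,0]]]' | head -2
python3 snap.py w2
```

```text
time_s: 1.3
position: [0.5311, 0.3301, 0.26]
time_s: 1.85
position: [0.5438, 0.2319, 0.2607]
```

View pics/w2.png

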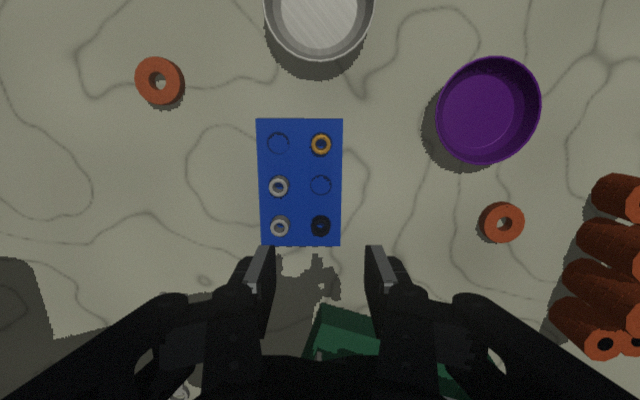

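w2 shows the brass bushing at (320,144) in the tray's upper right pocket, steel at (278,187) and (280,226), black at (320,226), and the bowl at the top edge (318,20). Now I'll triangulate from w1 and w2.

Run:
```python
from h import *
np.set_printoptions(precision=4,suppress=True)
W=[load("w1"),load("w2")];B=[];TR=[];BW=[]
v,u=np.mgrid[0:400,0:640];u=u.ravel();v=v.ravel()
for c in W:
    h=cv2.cvtColor(c["im"],cv2.COLOR_RGB2HSV);o=-c["R"].T@c["t"]
    pr=c["R"]@[.541,.261,.03]+c["t"];pr=(c["K"]@pr)[:2]/pr[2]
    b=blob(cv2.inRange(h,(12,90,50),(32,255,255))>0,pr);B.append(b[0])
    p=((np.c_[u,v,np.ones(len(u))]@np.linalg.inv(c["K"]).T)*c["d"].ravel()[:,None]-c["t"])@c["R"]
    x=p[(np.hypot(p[:,0]-.541,p[:,1]-.261)<.02)&(p[:,2]>.028)&(c["d"].ravel()>0)]
    print("brass",b[0],b[1][:5],plane(c,b[0],.032),"depth",len(x),(x.min(0)+x.max(0))/2,x.max(0)-x.min(0))
    t=blob(cv2.inRange(h,(100,120,50),(125,255,255))>0,pr,500)
    ct=max(cv2.findContours(t[2].astype(np.uint8),0,1)[0],key=cv2.contourArea)
    q=np.array([plane(c,p_,.02)[:2] for p_ in ct[:,0].astype(float)],np.float32);r=cv2.minAreaRect(q);print("tray",r);TR.append(t[0])
    k=(np.hypot(p[:,0]-.521,p[:,1]-.3985)<.065)&(p[:,2]>.027)&(p[:,2]<.05);x=p[k]
    if len(x)>50:
        s=np.linalg.lstsq(np.c_[2*x[:,:2],np.ones(len(x))],(x[:,:2]**2).sum(1),rcond=None)[0]
        print("bowl",len(x),s[:2],np.sqrt(s[2]+s[:2]@s[:2]),x[:,2].max(),"floor",np.median(p[np.hypot(*(p[:,:2]-s[:2]).T)<.03,2]))
print("tri brass",tri(W[0],B[0],W[1],B[1]),"tray ctr",tri(W[0],TR[0],W[1],TR[1]))
```

```text
brass [320.7104 228.3282] [312 218  18  21 259] [0.5387 0.2651 0.032 ] depth 191 [0.5387 0.263  0.0311] [0.0206 0.0211 0.0051]
tray ((0.521121621131897, 0.21377664804458618), (0.09524189680814743, 0.1536613255739212), 7.555206298828125)
bowl 1847 [0.5186 0.3997] 0.0528199628424714 0.03630236915625218 floor 0.01035220205154968
brass [320.6776 143.7383] [312 134  19  20 214] [0.539  0.2629 0.032 ] depth 7025 [0.542  0.2573 0.1927] [0.0352 0.0321 0.3292]
tray ((0.5212600827217102, 0.21166005730628967), (0.0955512523651123, 0.1484929472208023), 7.394908428192139)
bowl 868 [0.5187 0.3988] 0.052624474833835685 0.03607897818501071 floor 0.009896452301488976
tri brass (array([0.5391, 0.2621, 0.0236]), np.float64(1.9912805191417276e-05)) tray ctr (array([ 0.5218,  0.2126, -0.0128]), np.float64(0.005068316848757051))
```

Brass is at (0.539, 0.262), top at z≈0.032 (depth 0.031–0.033). The bowl centre is (0.5187, 0.399), rim z 0.036, floor z 0.010. All of these match the sizes given. Next is the descent.

Run:
```python
from h import *
plan((.539,.262,.022),7.4)
```

```text
plan [0.0604, -0.002, 0.4772] [0.0001, -0.0001, 0.0006]
```

```bash
python3 -m handwheel '[[[0.06,-0.002,0.08],[0,0,0]],[[0.06,-0.002,0.16],[0,0,0]],[[0.06,-0.002,0.24],[0,0,0]],[[0.06,-0.002,0.32],[0,0,0]],[[0.06,-0.002,0.38],[0,0,0]],[[0.06,-0.002,0.42],[0,0,0]],[[0.06,-0.002,0.45],[0,0,0]],[[0.06,-0.002,0.47],[0,0,0]],[[0.06,-0.002,0.477],[0,0,0]],[[0.06,-0.002,0.477],[0,0,0]]]'; python3 -m handwheel '[[[0,0,0],[0,0,0]],[[0,0,0],[0,0,0]],[[0,0,0],[0,0,0]],[[0,0,0],[0,0,0]]]' 0.1 50
```

```text
time_s: 2.9
position: [0.5396, 0.2608, 0.0219]
tool_rot: [[-0.129, 0.992, -0.0], [0.992, 0.129, 0.0], [0.0, -0.0, -1.0]]
ft_force: [-1.0, -0.2, 0.0]
grip_width: 0.04
gripper_force: 0.0
time_s: 3.3
position: [0.5403, 0.2606, 0.0228]
tool_rot: [[-0.128, 0.992, 0.002], [0.992, 0.128, 0.001], [0.001, 0.002, -1.0]]
ft_force: [-0.6, 0.7, 6.7]
grip_width: 0.0189
gripper_force: 49.3
```

The grip shows 18.9 mm rather than 22 mm, with 6.7 N on the tray. I'll lift a little and check what is held.

```bash
python3 -m handwheel '[[[0,0,-0.02],[0,0,0]],[[0,0,-0.05],[0,0,0]],[[0,0,-0.1],[0,0,0]],[[0,0,-0.15],[0,0,0]],[[0,0,-0.15],[0,0,0]],[[0,0,-0.15],[0,0,0]]]'; python3 snap.py w3
python3 - <<'E'
import cv2
im=cv2.imread("pics/w3.png");cv2.imwrite("pics/w3c.png",cv2.resize(im[150:350,200:440],None,fx=3,fy=3))
E
```

```text
time_s: 3.9
position: [0.5395, 0.2602, 0.0971]
tool_rot: [[-0.128, 0.992, 0.0], [0.992, 0.128, -0.0], [-0.0, 0.0, -1.0]]
ft_force: [-0.2, -0.5, 0.1]
grip_width: 0.0191
gripper_force: 49.4
```

View pics/w3c.png

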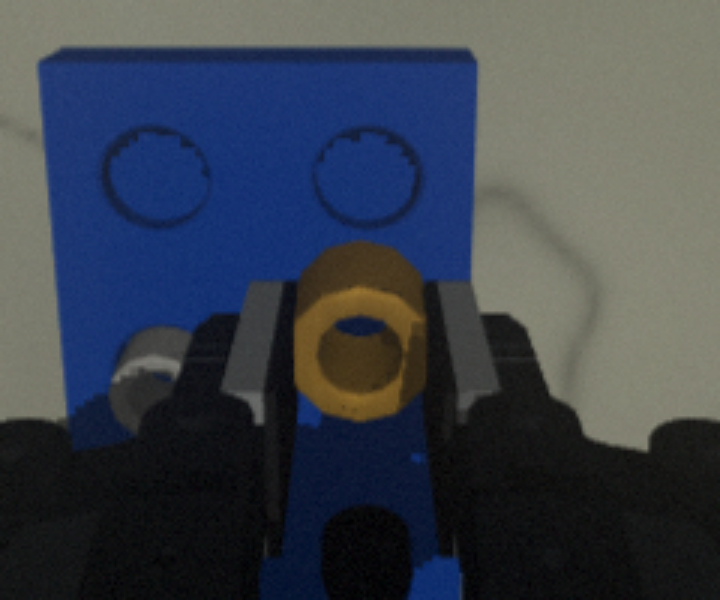

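The brass bushing is held between the pads at crop (360,330), and its pocket in the tray is empty. Its underside should be about 11 mm below the TCP. Now over to the bowl.

Run:
```python
from h import *
plan((.5187,.399,.0235),7.4)
```

```text
plan [0.2808, -0.0048, 0.1454] [-0.0005, 0.0001, -0.0002]
```

```bash
python3 -m handwheel '[[[0.06,-0.002,0],[0,0,0]],[[0.14,-0.003,0],[0,0,0]],[[0.22,-0.005,0],[0,0,0]],[[0.27,-0.005,0],[0,0,0]],[[0.281,-0.005,0.02],[0,0,0]],[[0.281,-0.005,0.06],[0,0,0]],[[0.281,-0.005,0.1],[0,0,0]],[[0.281,-0.005,0.13],[0,0,0]],[[0.281,-0.005,0.145],[0,0,0]],[[0.281,-0.005,0.145],[0,0,0]]]'; python3 -m handwheel '[[[0,0,0],[0,0,0]],[[0,0,0],[0,0,0]]]'
```

```text
time_s: 4.95
position: [0.5188, 0.3984, 0.0227]
tool_rot: [[-0.128, 0.992, -0.003], [0.992, 0.128, -0.002], [-0.001, -0.003, -1.0]]
ft_force: [-0.2, -0.5, 0.1]
grip_width: 0.0191
gripper_force: 49.4
time_s: 5.15
position: [0.5196, 0.3993, 0.025]
tool_rot: [[-0.128, 0.992, 0.001], [0.992, 0.128, 0.0], [0.0, 0.001, -1.0]]
ft_force: [-0.6, -0.6, -0.2]
grip_width: 0.0191
gripper_force: 49.4
```

```bash
python3 -m handwheel '[[[0,0,0.004],[0,0,0]],[[0,0,0.004],[0,0,0]],[[0,0,0.004],[0,0,0]]]'; python3 -m handwheel '[[[0,0,0.004],[0,0,0]],[[0,0,0],[0,0,0]],[[0,0,0],[0,0,0]],[[0,0,0],[0,0,0]],[[0,0,-0.04],[0,0,0]],[[0,0,-0.1],[0,0,0]],[[0,0,-0.2],[0,0,0]],[[0,0,-0.3],[0,0,0]],[[0,0,-0.35],[0,0,0]],[[0,0,-0.35],[0,0,0]]]' 0.4; python3 snap.py w4
```

```text
time_s: 5.45
position: [0.5193, 0.3994, 0.0225]
tool_rot: [[-0.128, 0.992, 0.0], [0.992, 0.128, 0.0], [0.0, 0.0, -1.0]]
ft_force: [0.1, -0.4, -0.7]
grip_width: 0.019
gripper_force: 49.4
time_s: 6.45
position: [0.5204, 0.4, 0.2021]
tool_rot: [[-0.128, 0.992, 0.008], [0.992, 0.128, 0.004], [0.003, 0.008, -1.0]]
ft_force: [0.3, -0.5, -0.2]
grip_width: 0.034
gripper_force: 0.0
```

View pics/w4.png

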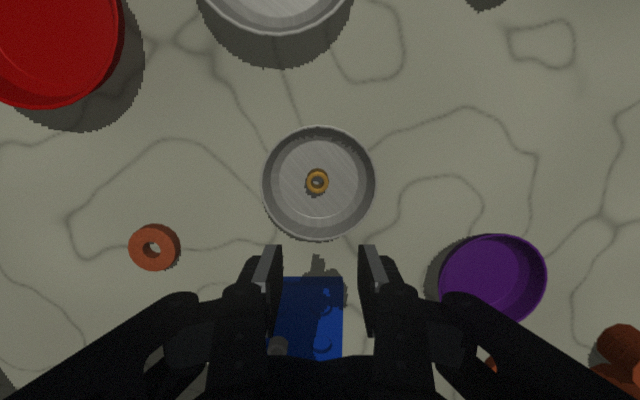

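The brass bushing stands upright in the small steel bowl at (317,182), and the fingers are clear. Now towards the hood handle, where I'll take two wrist views displaced across the bar.

Run:
```python
from h import *
plan((.50,.03,.32),-10)
```

```text
plan [-0.7277, -0.1329, -0.2432] [0.001, -0.0005, 0.0965]
```

```bash
python3 -m handwheel '[[[-0.06,-0.01,-0.06],[0,0,0.01]],[[-0.14,-0.03,-0.1],[0,0,0.02]],[[-0.23,-0.05,-0.13],[0,0,0.03]],[[-0.32,-0.07,-0.16],[0,0,0.05]],[[-0.41,-0.08,-0.19],[0,0,0.06]],[[-0.5,-0.1,-0.22],[0,0,0.08]],[[-0.59,-0.12,-0.243],[0,0,0.09]],[[-0.68,-0.133,-0.243],[0,0,0.096]],[[-0.727,-0.133,-0.243],[0,0,0.096]],[[-0.727,-0.133,-0.243],[0,0,0.096]]]' ; python3 -m handwheel '[[[0,0,0],[0,0,0]],[[0,0,0],[0,0,0]],[[0,0,0],[0,0,0]]]' | head -2; python3 snap.py w5;  python3 -m handwheel '[[[0,0.1,0],[0,0,0]],[[0,0.18,0],[0,0,0]],[[0,0.18,0],[0,0,0]],[[0,0.18,0],[0,0,0]],[[0,0.18,0],[0,0,0]]]'|head -2;python3 snap.py w6
python3 - <<'E'
import cv2,numpy as np
a=cv2.imread("pics/w5.png");b=cv2.imread("pics/w6.png")
cv2.imwrite("pics/w56.png",np.hstack([a[:,200:600],b[:,100:500]]))
E
```

```text
time_s: 7.5
position: [0.4999, 0.0277, 0.3171]
tool_rot: [[0.176, 0.984, -0.003], [0.984, -0.176, 0.0], [-0.0, -0.003, -1.0]]
ft_force: [0.2, 0.2, -0.5]
grip_width: 0.0343
gripper_force: 0.0
time_s: 7.8
position: [0.4998, 0.0313, 0.3184]
time_s: 8.35
position: [0.588, 0.0155, 0.3191]
```

View pics/w56.png

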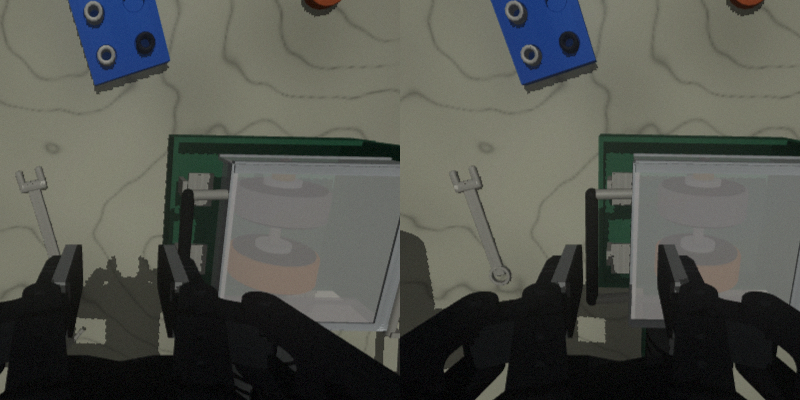

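w5 and w6 show the black bar, its +y end post at w5 px (388,193) and w6 px (291,193). In w6 the whole bar runs from (291,190) to (292,303). Now I'll triangulate it.

Run:
```python
from h import *
np.set_printoptions(precision=4,suppress=True)
A,B=load("w5"),load("w6")
def cols(c,v,u0,w=14):
    g=c["im"][v].astype(int).sum(1);k=[u for u in range(u0-w,u0+w) if g[u]<75];return (min(k),max(k)) if k else None
L={}
for n,c,u0 in(("A",A,387),("B",B,291)):
    L[n]={v:cols(c,v,u0) for v in range(184,310,8)};print(n,L[n])
for v in(200,208,216,224,232):
    if L["A"].get(v) and L["B"].get(v):
        print(v,tri(A,(np.mean(L["A"][v]),v),B,(np.mean(L["B"][v]),v)))
for v in range(192,306,16):
    r=L["B"].get(v)
    if r:
        m=(np.mean(r),v);u=int(round(m[0]));z=B["d"][v,u]
        print(v,"plane",plane(B,m,.155),"depth",z,B["R"].T@(np.linalg.inv(B["K"])@[m[0],v,1]*z-B["t"]))
g=B["im"][184:312:2,291].astype(int).sum(1);print(g)
# hood top edges in w6: rear hidden
```

```text
A {184: None, 192: (387, 391), 200: (383, 393), 208: (381, 393), 216: (382, 391), 224: (380, 391), 232: (380, 390), 240: (379, 396), 248: (379, 389), 256: (380, 388), 264: (384, 394), 272: (387, 397), 280: (373, 400), 288: (380, 400), 296: (373, 400), 304: (373, 400)}
B {184: None, 192: None, 200: (296, 296), 208: (295, 295), 216: (296, 296), 224: (297, 297), 232: (291, 296), 240: (287, 296), 248: (277, 297), 256: (277, 297), 264: (277, 302), 272: (277, 297), 280: (277, 304), 288: (277, 297), 296: (277, 296), 304: (277, 294)}
200 (array([0.5602, 0.0018, 0.141 ]), np.float64(0.0008306792597172019))
208 (array([ 0.558 , -0.0054,  0.1432]), np.float64(0.0008422949835195806))
216 (array([ 0.557 , -0.0146,  0.14  ]), np.float64(0.000855532924674381))
224 (array([ 0.5557, -0.0247,  0.135 ]), np.float64(0.0008683836049323228))
232 (array([ 0.5524, -0.028 ,  0.1478]), np.float64(0.0008758178876353387))
208 plane [ 0.5594 -0.0026  0.155 ] depth 0.3168394 [ 0.5597 -0.0018  0.1578]
224 plane [ 0.5582 -0.0185  0.155 ] depth 0.32104045 [ 0.5586 -0.0176  0.1578]
240 plane [ 0.5499 -0.0336  0.155 ] depth 0.32153782 [ 0.5509 -0.0312  0.1614]
256 plane [ 0.5423 -0.0493  0.155 ] depth 0.32935092 [ 0.5429 -0.0479  0.1583]
272 plane [ 0.539  -0.0663  0.155 ] depth 0.33277327 [ 0.5398 -0.0642  0.1593]
288 plane [ 0.5355 -0.0836  0.155 ] depth 0.33881187 [ 0.5361 -0.082   0.1581]
304 plane [ 0.5304 -0.1012  0.155 ] depth 0.52267784 [ 0.4964 -0.1942 -0.0001]
[358 356 176  85  96 110  91  87 100  90  89  93  82  77  86  82  78  84
  88  85  95  84  77  86  72  78  75  68  70  79  78  76  75  74  82  70
  76  82  68  68  76  61  71  66  69  55  56  46  64  51  59  46  64  42
  56  51  59  42  55  53  57 144 157 160]
```

Run:
```python
from h import *
np.set_printoptions(precision=4,suppress=True)
v,u=np.mgrid[0:400,0:640];u=u.ravel();v=v.ravel();M={}
for n in("w5","w6"):
    c=load(n);p=((np.c_[u,v,np.ones(len(u))]@np.linalg.inv(c["K"]).T)*c["d"].ravel()[:,None]-c["t"])@c["R"]
    s=c["im"].reshape(-1,3).astype(int).sum(1)
    k=(p[:,2]>.145)&(p[:,2]<.172)&(s<140)&(np.abs(p[:,0]-.55)<.04)&(p[:,1]<.03)&(p[:,1]>-.13)
    x=p[k];med=np.median(x[:,:2],0);d=np.linalg.svd(x[:,:2]-x[:,:2].mean(0),full_matrices=0)[2][0];d*=np.sign(d[1])
    t=(x[:,:2]-x[:,:2].mean(0))@d
    print(n,k.sum(),"mean",x.mean(0),"dir",d,np.degrees(np.arctan2(-d[0],d[1])),"ends",t.min(),t.max(),"endmid",x[:,:2].mean(0)+d*(t.min()+t.max())/2,"z",np.percentile(x[:,2],[5,50,95]))
    M[n]=(c,{r:u[k&(v==r)].mean() for r in range(200,236,4) if (k&(v==r)).sum()>2})
    # hood glass/frame front edge & top
    b=k.reshape(400,640);print({r:(np.where(b[r])[0].min(),np.where(b[r])[0].max()) for r in range(188,308,16) if b[r].any()})
(a,ra),(b,rb)=M["w5"],M["w6"]
print([tri(a,(ra[r],r),b,(rb[r],r))[0] for r in ra if r in rb])
```

```text
w5 982 mean [ 0.5575 -0.0216  0.1578] dir [-0.2505  0.9681] 14.504153467743892 ends -0.07515716299223014 0.03778120203373612 endmid [ 0.5622 -0.0397] z [0.1477 0.1595 0.1614]
{204: (np.int64(381), np.int64(393)), 220: (np.int64(380), np.int64(392)), 236: (np.int64(379), np.int64(423)), 252: (np.int64(378), np.int64(421)), 268: (np.int64(418), np.int64(419)), 284: (np.int64(416), np.int64(418))}
w6 1466 mean [ 0.55   -0.045   0.1592] dir [0.1061 0.9944] -6.089239746127614 ends -0.07932830319263859 0.06239000518479539 endmid [ 0.5491 -0.0534] z [0.1548 0.1598 0.1614]
{204: (np.int64(286), np.int64(297)), 220: (np.int64(286), np.int64(297)), 236: (np.int64(286), np.int64(297)), 252: (np.int64(286), np.int64(297)), 268: (np.int64(286), np.int64(297)), 284: (np.int64(286), np.int64(297)), 300: (np.int64(286), np.int64(324))}
[array([0.5574, 0.0055, 0.1528]), array([0.5568, 0.0019, 0.1538]), array([ 0.5562, -0.0016,  0.1549]), array([ 0.5551, -0.0061,  0.1526]), array([ 0.5545, -0.0097,  0.1537]), array([ 0.5539, -0.0133,  0.1547]), array([ 0.5528, -0.018 ,  0.1525]), array([ 0.5534, -0.0187,  0.1622]), array([ 0.5528, -0.0222,  0.1632])]
```

Run:
```python
from h import *
c=load("w6");P={v:plane(c,(291.5,v),.155) for v in(189,200,290,304)}
for v in P:print(v,P[v].round(4))
d=P[304]-P[189];yaw=np.degrees(np.arctan2(-(-d[0]),-d[1]))*-1;print("len",np.linalg.norm(d),"yaw",np.degrees(np.arctan2(d[0],-d[1])))
mid=(P[189]+P[304])/2;y=np.arctan2(d[0],-d[1]);h=mid+.22*np.array([np.cos(y),np.sin(y),0])
print("mid",mid,"hinge",h)
```

```text
189 [0.5597 0.016  0.155 ]
200 [0.5576 0.0056 0.155 ]
290 [ 0.5395 -0.0866  0.155 ]
304 [ 0.5364 -0.1023  0.155 ]
len 0.12052654001398748 yaw -11.109400047071745
mid [ 0.54804149 -0.04316043  0.155     ] hinge [ 0.76391892 -0.08555068  0.155     ]
```

The bar midpoint is (0.548, −0.043), z 0.154 from two views, yaw about −11°. The hinge is then (0.764, −0.086), which agrees with (0.762, −0.085) from the top camera. Next: move above the bar, descend and grip.

Run:
```python
from h import *
plan((.548,-.043,.136),-10.8)
```

```text
plan [-0.1287, -0.0588, 0.3669] [0.0002, -0.0, 0.0052]
```

```bash
python3 -m handwheel '[[[-0.08,-0.04,0],[0,0,0.005]],[[-0.129,-0.059,0],[0,0,0.005]],[[-0.129,-0.059,0.06],[0,0,0.005]],[[-0.129,-0.059,0.14],[0,0,0.005]],[[-0.129,-0.059,0.2],[0,0,0.005]],[[-0.129,-0.059,0.25],[0,0,0.005]],[[-0.129,-0.059,0.25],[0,0,0.005]],[[-0.129,-0.059,0.25],[0,0,0.005]]]'; python3 snap.py w7
```

```text
time_s: 9.2
position: [0.5485, -0.0435, 0.1952]
tool_rot: [[0.187, 0.982, 0.001], [0.982, -0.187, -0.0], [-0.0, 0.001, -1.0]]
ft_force: [0.3, 0.5, 0.3]
grip_width: 0.0341
gripper_force: 0.0
```

View pics/w7.png

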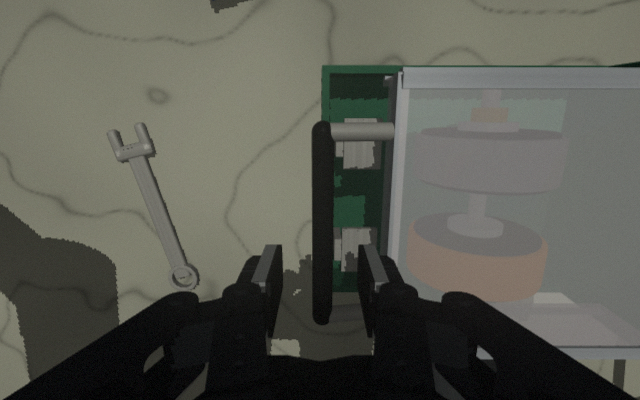

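The bar runs vertically at column 321, centred between the fingers at columns 272 and 370, with the right finger clear of the hood panel. I'll go down and grip.

```bash
python3 -m handwheel '[[[0,0,0.04],[0,0,0]],[[0,0,0.08],[0,0,0]],[[0,0,0.11],[0,0,0]],[[0,0,0.118],[0,0,0]],[[0,0,0.118],[0,0,0]],[[0,0,0.118],[0,0,0]]]'; python3 -m handwheel '[[[0,0,0],[0,0,0]],[[0,0,0],[0,0,0]],[[0,0,0],[0,0,0]],[[0,0,0],[0,0,0]],[[0,0,0],[0,0,0]]]' 0 60
```

```text
time_s: 9.85
position: [0.5491, -0.0438, 0.1363]
tool_rot: [[0.188, 0.982, 0.002], [0.982, -0.188, -0.001], [-0.0, 0.002, -1.0]]
ft_force: [0.2, 0.9, -0.8]
grip_width: 0.0343
gripper_force: 0.0
time_s: 10.35
position: [0.5498, -0.0439, 0.1359]
tool_rot: [[0.188, 0.982, 0.004], [0.982, -0.188, -0.001], [-0.0, 0.004, -1.0]]
ft_force: [6.5, 0.3, 3.9]
grip_width: 0.0098
gripper_force: 58.5
```

```bash
python3 -m handwheel '[[[0,0.0003,-0.015],[0,0,0]],[[0,0.001,-0.031],[0,0,0]],[[0,0.003,-0.05],[0,0,0]],[[0,0.005,-0.069],[0,0,0]],[[0,0.009,-0.088],[0,0,0]],[[0,0.013,-0.106],[0,0,0]],[[0,0.018,-0.125],[0,0,0]],[[0,0.024,-0.143],[0,0,0]],[[0,0.029,-0.158],[0,0,0]],[[0,0.0335,-0.168],[0,0,0]]]'; python3 -m handwheel '[[[0,0,0],[0,0,0]],[[0,0,0],[0,0,0]]]'
```

```text
time_s: 11.35
position: [0.5647, -0.0468, 0.2186]
tool_rot: [[0.188, 0.982, -0.002], [0.982, -0.188, 0.0], [-0.0, -0.002, -1.0]]
ft_force: [4.8, -2.0, -6.0]
grip_width: 0.0099
gripper_force: 58.3
time_s: 11.55
position: [0.5645, -0.0467, 0.2181]
tool_rot: [[0.188, 0.982, -0.001], [0.982, -0.188, 0.0], [-0.0, -0.001, -1.0]]
ft_force: [3.7, -1.3, -6.3]
grip_width: 0.0103
gripper_force: 58.4
```

```bash
python3 -m handwheel '[[[0,0.006,-0.014],[0,0,0]],[[0,0.0145,-0.031],[0,0,0]],[[0,0.0235,-0.048],[0,0,0]],[[0,0.0334,-0.065],[0,0,0]],[[0,0.044,-0.081],[0,0,0]],[[0,0.055,-0.096],[0,0,0]],[[0,0.067,-0.1115],[0,0,0]],[[0,0.0795,-0.126],[0,0,0]],[[0,0.09,-0.137],[0,0,0]],[[0,0.0954,-0.1427],[0,0,0]]]'; python3 -m handwheel '[[[0,0,0],[0,0,0]],[[0,0,0],[0,0,0]],[[0,0,0],[0,0,0]]]'; python3 snap.py w8
python3 - <<'E'
from h import *;from rig import *
for n in("top","side"):
    im,d=get_image(n);np.savez(f"pics/{n}1.npz",im=im,d=d,**camera_params(n));cv2.imwrite(f"pics/{n}1.png",im[...,::-1])
a=cv2.imread("pics/w8.png");b=cv2.imread("pics/side1.png")
cv2.imwrite("pics/f.png",np.hstack([cv2.resize(a[:,160:480],(400,500)),cv2.resize(b[60:360,180:420],(400,500))]))
E
```

```text
time_s: 12.55
position: [0.6105, -0.0556, 0.2929]
tool_rot: [[0.188, 0.982, -0.002], [0.982, -0.188, -0.001], [-0.001, -0.002, -1.0]]
ft_force: [-12.3, 0.0, 5.9]
grip_width: 0.0095
gripper_force: 58.7
time_s: 12.85
position: [0.6102, -0.0555, 0.2925]
tool_rot: [[0.188, 0.982, -0.002], [0.982, -0.188, -0.0], [-0.001, -0.002, -1.0]]
ft_force: [-12.2, 0.1, 6.0]
grip_width: 0.0095
gripper_force: 58.9
```

View pics/f.png

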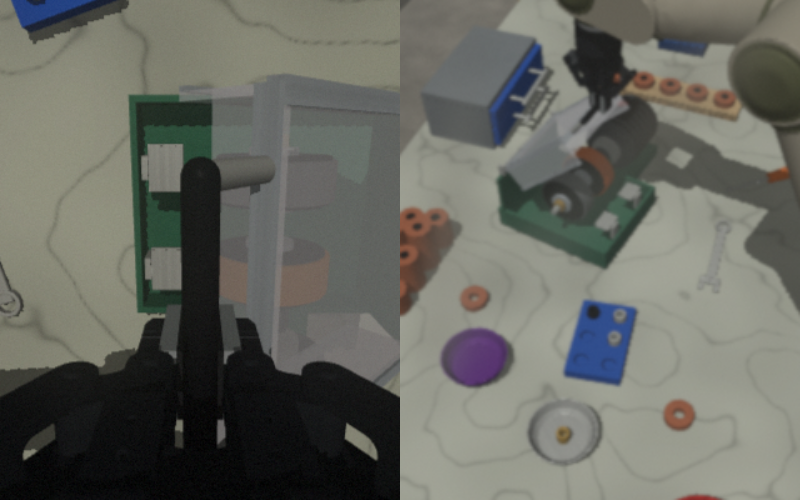

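The hood is held about half open, with the bar between the pads (crop (200,300)). The brass bushing is in the bowl (565,433), and tray, discs and wrench are where they were. I'll verify the angle from the bar in depth and check that nothing else has moved.

Run:
```python
from h import *
np.set_printoptions(precision=4,suppress=True)
for n,zr in(("w7",(.145,.17)),("w8",(.29,.335))):
    c=load(n);v,u=np.mgrid[130:235,290:350];u=u.ravel();v=v.ravel();z=c["d"][v,u]
    p=((np.c_[u,v,np.ones(len(u))]@np.linalg.inv(c["K"]).T)*z[:,None]-c["t"])@c["R"]
    k=(c["im"][v,u].astype(int).sum(1)<140)&(p[:,2]>zr[0])&(p[:,2]<zr[1]);x=p[k]
    top=np.percentile(x[:,2],90);s=((x[:,:2]-[.7639,-.0855])@[.982,-.188]);print(n,k.sum(),"bar top z",top,"centre z",top-.006,"along hood",np.median(s),"angle",np.degrees(np.arctan2(top-.006-.155,-np.median(s))))
a,b=load("side0")["im"].astype(int),load("side1")["im"].astype(int)
from rig import observe
o=observe();print(o["time_s"],o["ft_force"],o["qvel"].round(2))
for n,(p,q) in dict(disc=(347,309),tray=(300,265),wrench=(369,213),disc2=(225,239)).items():
    print(n,np.abs(a-b)[q-10:q+10,p-10:p+10].mean())
```

```text
w7 2150 bar top z 0.16123997071456372 centre z 0.15523997071456372 along hood -0.22004562913191988 angle 0.06248387552529646
w8 3192 bar top z 0.3138685109435534 centre z 0.3078685109435534 along hood -0.1583193911167718 angle 43.99648896751223
13.0 [-12.2588  -0.7562   5.8812] [-0.02  0.04  0.03  0.08 -0.08  0.04]
disc 10.558333333333334
tray 9.669166666666667
wrench 12.5925
disc2 10.696666666666667
```

The hood is at 44.0° and the bar radius is 0.220 m as it should be. I'll nudge up by about 1° and hand in.

```bash
python3 -m handwheel '[[[0,0.003,-0.003],[0,0,0]],[[0,0.005,-0.006],[0,0,0]],[[0,0.005,-0.006],[0,0,0]],[[0,0.005,-0.006],[0,0,0]],[[0,0.005,-0.006],[0,0,0]]]'; python3 snap.py w9
python3 - <<'E'
from h import *
c=load("w9");v,u=np.mgrid[130:235,290:350];u=u.ravel();v=v.ravel();z=c["d"][v,u]
p=((np.c_[u,v,np.ones(len(u))]@np.linalg.inv(c["K"]).T)*z[:,None]-c["t"])@c["R"]
k=(c["im"][v,u].astype(int).sum(1)<140)&(p[:,2]>.29)&(p[:,2]<.335);x=p[k];top=np.percentile(x[:,2],90);s=np.median((x[:,:2]-[.7639,-.0855])@[.982,-.188])
print(np.degrees(np.arctan2(top-.161,-s)))
E
```

```text
time_s: 13.5
position: [0.613, -0.0561, 0.2958]
tool_rot: [[0.188, 0.982, -0.0], [0.982, -0.188, -0.001], [-0.001, -0.0, -1.0]]
ft_force: [-10.5, -1.3, 5.4]
grip_width: 0.0098
gripper_force: 58.6
45.045142512458725
```

```bash
python3 -c "
from rig import *
print(close_job())"
```

```text
the job is handed in; nothing more can be done
None
```

The brass bushing stands upright in the smaller steel bowl and the hood is held at about 45° (measured 45.0°) with the grip still on; the job is handed in at about 13.6 s of the 45 s allowed.

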